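# Gauge the crispbread rack's middle slot

### The arm

A 6-joint arm with a two-finger parallel gripper is mounted at the origin on the work surface. World frame = base frame: x ahead of the robot, y to its left, z up, the work surface at z = 0. Lengths are in mm, angles in rad, forces in N, time in s.
With the tool pointing down it reaches from about 300 to 775 mm from the base axis. Payload 14.6 kg.
Tool frame: the origin (TCP) lies at the very end of the fingers, on their centre line; the grasp point (between the pads) lies 19 mm behind it; z points along the fingers, y is the line along which they close (so a half turn about z gives the same grasp; the last joint's range is limited). The gripper opens to 94 mm and grips with 3 to 60 N. Pads are 16 mm wide; open, the fingers measure 119 mm over their backs; the gripper's body (75 mm by 177 mm) begins 78 mm behind the grasp point.
Start: joints at [1.163, 0.3, 1.521, -0, 1.321, -0.067], TCP at [183.83, 518.359, 205.446] pointing down, gripper open.
Joint ranges: [-3.03, 3.03], [-0.79, 2.21], [0.23, 2.52], [-1.04, 4.18], [0, 3.07], [-2.55, 2.55]. Speed limits (rad/s): [2.22, 2.22, 2.57, 3.14, 3.14, 3.14].

### API

Orientations are given as [roll, pitch, yaw] about the fixed x, y, z axes, in that order (R = Rz(yaw) Ry(pitch) Rx(roll)).
In Python, from cell import manip gives the robot as it stands.
- The arm moves only by the tool servo_tool, never from a script. Its argument "motion" is a list that holds one entry, the list of rows, each a list of 7 numbers: the shift along the world's x, y, z as a fraction of full scale, then the turn, a rotation vector about the world's x, y, z as a fraction of full scale, then the closure, from 0 (fully open) to 1 (shut). In form: [[[x, y, z, rx, ry, rz, gripper], ...]]. A call has 1 to 10 rows; each row is the pose to reach, as a shift and turn from the pose commanded when the call began, turning the shorter way round; what a row does not reach only later rows make up. Full scale, the value 1, is 0.5 m for a shift and pi rad for a turn. A row lasts 1/10 s, in which the tool goes at most 50 mm and 8.59 degrees, less where a joint would pass 70% of its speed; a pose out of reach is approached as far as the arm can. A call with a number of a shift or a turn outside -1 to 1 is refused whole. A call with a gripper value outside its range is refused whole. The fingers move at their own pace and stop on an object; "newtons" is the grip in N (left out, the last holds). Time passes only in rows, so rows that repeat a pose let the fingers close. It gives the time, the measured TCP pose, the force, the opening and the grip force at its end, in the units of the state.
- manip.read_state(): the state, without advancing time (a new reading comes with each control period).
- manip.camera(name): name is "side" or "top" or "wrist"; returns a dict with "frame" (480x640x3 uint8, red, green, blue), "range_z" (480x640 float32, mm along the optical axis (not along the pixel's ray), 0 where there is no reading), "vfov" (degrees; the focal length in pixels is half the picture's height over the tangent of half this angle, whatever the lens; pixels are square), "cx", "cy" (the principal point, pixels), "cam_to_world" (4x4, takes a point from camera to world coordinates). Camera axes: x right, y down, z forward; pixel columns grow to the right and rows downward; lengths in mm; the calibration is good to about 2 mm. The wrist camera is an equidistant fisheye: a pixel r from the principal point sees the ray r / f radians off the axis. A picture is of the moment at which its call begins.
- manip.sign_off(): hands the job in; it is judged then, once.
The state is a dict: "clock": time; "joints": joint angles; "qd": joint speeds; "effort": joint torques, N m; "eef_pos": TCP position; "eef_rot": TCP orientation; "wrist_force": force on the tool from outside, world axes, zero at the start; "moment": the same for the moment, N m; "finger_gap": finger opening in mm; "finger_force": force on a finger pad.
Only numpy, scipy, OpenCV 4.12 (cv2) and the standard library are available. Lean on these libraries where they do the work, as an engineer would, in place of code of your own. Each camera call takes 0.05 s, during which the arm holds its last target. There are 200 camera calls.

### The job

Check how deep the middle slot of the wooden crispbread rack is: take the depth gauge off the steel egg cup, lower its sprung probe into the middle slot and press firmly (about 10 N, never more than 20 N) until the foot sits flat across the slot, hold it there for a second, and read the red pointer. If the slot is 10 mm deep or more, stand the gauge on the blue egg cup, otherwise on the white one, upright with its probe hanging inside the cup; do not push the probe in anywhere but in that slot, and leave the cups, rack, butter dish and mugs where they are.

Things in the scene. Friction and masses are not known exactly. Their poses are not given: they have to be found in the camera images.
- gauge: Depth gauge, loose, about 190 g: round aluminium foot 50 mm across and 8 mm thick, on it a grey square column 22 x 22 mm that rises to 60 mm above the foot's underside, sides along x and y (grip it by the column; any side will do). Origin: centre of the foot's underside; z up the column. The white scales and the red pointer are on the column's +x and -x faces.
- probe_tip (a point): Lower end of the gauge's steel probe, a round pin 4 mm in diameter on the gauge's z axis, 20 mm below the foot's underside when free.
- probe (a joint): How far the probe is pushed up into the gauge, in m: 0 fully out (20 mm proud of the foot), 0.020 level with the foot. A spring drives it out: 1 N at 0, 2.5 N at 15 mm, plus 0.6 N while it pushes the pointer.
- pointer (a joint): Red drag pointer, in m: the probe pushes it up the column and it stays at the furthest probe push so far (starts at 0, cannot be reset; at 0 it is 18 mm above the foot's underside, scale lines every 5 mm from there). After one flat seating, slot depth = 0.020 minus this value.
- rack: Crispbread rack, fixed: base board 130 x 130 x 10 mm, origin at the centre of its underside on the table, z up. Above it stands a birch head 110 mm long (along x) and 116 mm wide (y) with three parallel slots along x, each 8 mm wide, at y = -34, 0 and +34 mm. The flat top of the head is 60 to 76 mm above the table: it differs from rack to rack and is not measured, so find it by touch. The middle slot is 5.5 to 14.5 mm deep, also unknown.
- slot (a point): Centre of the middle slot as seen from above, x along the slot, y across it, fixed to the rack's base board at 68 mm height (so up to 8 mm off the real top of the head).
- cup_steel: Bare stainless steel egg cup, loose, 250 g, 56 mm high, rim 46 mm outside and 38 mm inside diameter, 34 mm deep inside; origin at the centre of its underside, z up. The gauge starts standing on its rim, probe inside.
- cup_blue: Blue enamel egg cup, same shape and origin as the steel one: for a slot of 10 mm or more.
- cup_white: White ceramic egg cup, same shape and origin: for a slot under 10 mm.
- butter: Bystander: white butter dish with lid, 170 x 100 x 90 mm, origin at the centre of its underside.
- mug_a: Bystander: blue enamel mug, 80 mm across, 80 mm high, handle to its +y, origin at the centre of its underside.
- mug_b: Bystander: second blue enamel mug, same.
Not all that is in view belongs to the job. What is shaped like the cup_white but green or yellow is not meant.

How it is judged:
By the outcome, as a careful person would: the job done as asked, in the order asked, and still so for the second after the job is handed in, with the robot touching nothing.
It also fails if it takes over 56 s, if anything falls off the work surface, if the arm or the gripper's body presses on something with over 40 N, if the wrist force passes 120 N, or if a joint passes its speed limit or range.

## Working session

There is one attempt and no reset: what is moved stays moved. The work goes in short steps, Python scripts to look and compute and a tool call to move; the robot and the scene stay as the last step left them, time stands still between calls to the robot, and variables do not carry over. Pictures are saved under pics/ and viewed, at most 10 in all, crops included, and the job is handed in when it is done.

Besides the shell and the picture viewer there is one more tool, called after "Emit:" as a command line: name --argument value ..., lists and objects as JSON in quotes. servo_tool: Moves the arm, as the interface text tells. Its arguments: {"type":"object","properties":{"motion":{"type":"array"},"newtons":{"type":"number"}},"required":["motion"]}

```bash
mkdir -p pics; cat > h.py <<'E'
import numpy as np, cv2
from cell import manip
def take(n,tag):
    c=manip.camera(n); np.savez('pics/'+tag,**{k:np.array(v) for k,v in c.items()})
    cv2.imwrite(f'pics/{tag}.png',c['frame'][:,:,::-1]); return c
def load(tag): return np.load(f'pics/{tag}.npz')
def world(c,u,v,z=None):
    "pixel -> world via depth; z: intersect plane of height z"
    f=240/np.tan(np.radians(float(c['vfov']))/2); T=c['cam_to_world']
    r=np.array([(u-c['cx'])/f,(v-c['cy'])/f,1.]); d=T[:3,:3]@r; o=T[:3,3]
    s=float(c['range_z'][int(round(v)),int(round(u))]) if z is None else (z-o[2])/d[2]
    return o+s*d
def cloud(c):
    f=240/np.tan(np.radians(float(c['vfov']))/2); T=c['cam_to_world']
    v,u=np.mgrid[:480,:640]; Z=c['range_z'].astype(float)
    P=np.stack([(u-c['cx'])/f*Z,(v-c['cy'])/f*Z,Z],-1)@T[:3,:3].T+T[:3,3]
    P[Z==0]=np.nan; return P
E
python3 - <<'E'
from h import *
t=take('top','top0'); s=take('side','side0')
print(manip.read_state()); print(t['cam_to_world'],s['cam_to_world'],t['vfov'],s['vfov'])
E
```

```text
{'clock': 0.1, 'joints': array([ 1.16336714e+00,  3.00406506e-01,  1.52153811e+00,  2.57899338e-05,
        1.32069392e+00, -6.66064629e-02]), 'qd': array([ 0.00299548, -0.00094454, -0.00128502, -0.00133083, -0.00038427,
       -0.00011266]), 'effort': array([ 1.82260206e-03, -5.32642508e+01, -3.53282726e+01,  7.08828284e-02,
        2.35389947e-02, -8.43940393e-05]), 'eef_pos': array([183.74806983, 518.14143662, 204.93993732]), 'eef_rot': array([-3.14055075e+00, -9.45368168e-05,  2.80076348e+00]), 'wrist_force': array([ 0.09132703, -0.39850721,  0.45480183]), 'moment': array([-0.04359369, -0.03585294, -0.01066564]), 'finger_force': 0.0, 'finger_gap': 94.01677544273032}
[[ 2.63989619e-02 -9.89740138e-01  1.40419206e-01  5.09596855e+02]
 [-9.99553846e-01 -2.80979076e-02 -1.01299753e-02  3.25364149e-01]
 [ 1.39715290e-02 -1.40089136e-01 -9.90040317e-01  8.36265272e+02]
 [ 0.00000000e+00  0.00000000e+00  0.00000000e+00  1.00000000e+00]] [[ 7.67984750e-01 -4.97670117e-01  4.03142504e-01  1.73510205e+02]
 [-6.40311379e-01 -5.82684445e-01  5.00479946e-01 -5.52925996e+02]
 [-1.41690472e-02 -6.42497699e-01 -7.66156606e-01  9.13406453e+02]
 [ 0.00000000e+00  0.00000000e+00  0.00000000e+00  1.00000000e+00]] 57.33545674909947 43.49033457251688
```

View pics/top0.png

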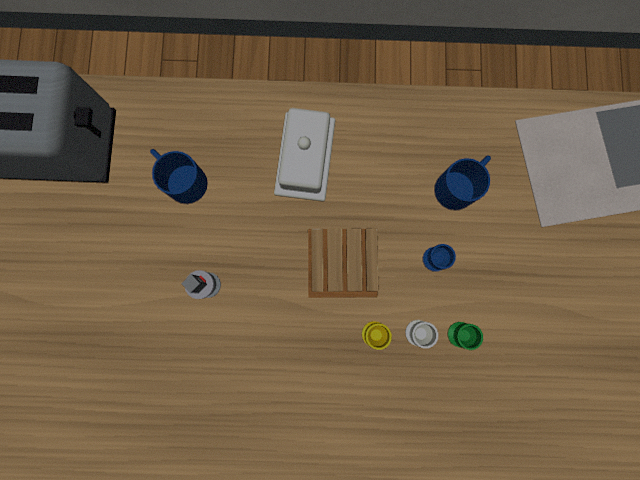

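View pics/side0.png

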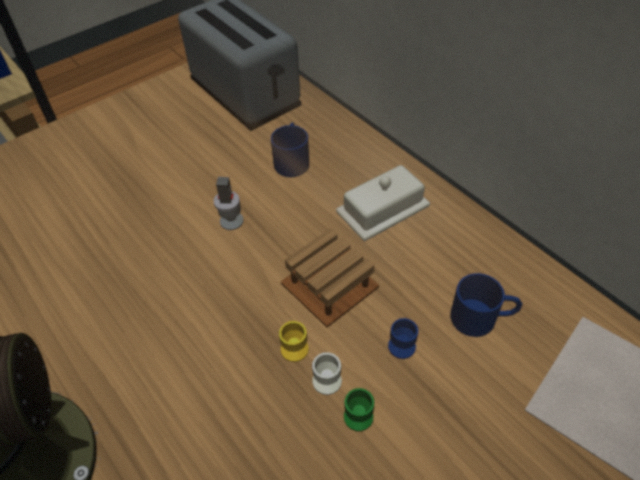

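Top view: the gauge on the steel cup is at (200,284) and the rack at (343,262). The blue egg cup is at (440,257); the blue mugs at (180,177) and (462,184) could be mistaken for it. The white cup is at (422,334), with yellow (377,336) and green (465,336) lookalikes. In the side view the gauge is at (227,200). The gauge itself has no lookalike. Next: measure, then one close crop.

```bash
python3 - <<'E'
from h import *
t=load('top0');P=cloud(t);s=load('side0');S=cloud(s)
def reg(P,c,r,z0,z1):
    d=np.hypot(P[...,0]-c[0],P[...,1]-c[1]); m=(d<r)&(P[...,2]>z0)&(P[...,2]<z1); return P[m]
for n,u,v in [('gauge',200,284),('rack',343,262),('blue',440,257),('white',422,334),('yel',377,336),('green',465,336),('mugA',180,177),('mugB',462,184),('butter',305,155)]:
    print(n,world(t,u,v).round(1))
def circ(q):
    A=np.c_[2*q[:,:2],np.ones(len(q))];x=np.linalg.lstsq(A,(q[:,:2]**2).sum(1),rcond=None)[0];return x[:2],np.sqrt(x[2]+x[0]**2+x[1]**2)
for n,u,v in [('blue',440,257),('white',422,334)]:
    c=world(t,u,v,56)
    for nm,Q in (('top',P),('side',S)):
        q=reg(Q,c,32,51,62); print(n,nm,len(q),q.mean(0).round(1),q.min(0).round(1),q.max(0).round(1),circ(q))
g=world(t,200,284)
for nm,Q in (('top',P),('side',S)):
  for z0,z1 in((40,70),(70,100),(100,112),(112,125)):
    q=reg(Q,g,45,z0,z1)
    if len(q): print('gauge',nm,z0,len(q),q.mean(0).round(1),q.min(0).round(1),q.max(0).round(1),q[:,2].round().tolist()[:0])
    if z0==112 and len(q)>5: print(cv2.minAreaRect(q[:,:2].astype(np.float32)))
r=world(t,343,262,65)
for nm,Q in (('top',P),('side',S)):
    q=reg(Q,r,110,55,82); print('rack',nm,len(q),np.median(q,0).round(1),cv2.minAreaRect(q[:,:2].astype(np.float32)))
    q=reg(Q,r,110,5,14); print('base',nm,len(q),cv2.minAreaRect(q[:,:2].astype(np.float32)))
a=t['frame'][225:315,150:240,::-1];b=t['frame'][215:305,298:388,::-1];c=s['frame'][165:240,190:265,::-1]
f=lambda x,w:cv2.resize(x,(w,w),interpolation=cv2.INTER_CUBIC)
e=s['frame'][225:325,275:385,::-1]
cv2.imwrite('pics/crop1.png',np.vstack([np.hstack([f(a,300),f(b,300)]),np.hstack([f(c,300),f(e,300)])]))
E
```

```text
gauge [531.2 189.1 109.5]
rack [577.9 -48.   63.1]
blue [ 595.8 -231.3   23.7]
white [ 454.  -197.2   22.2]
yel [ 448.4 -115.    22.5]
green [ 452.5 -275.4   23.3]
mugA [739.5 267.9   6.1]
mugB [ 742.8 -282.     3.6]
butter [773.2  25.3  59.5]
blue top 188 [ 594.1 -226.2   55.7] [ 572.5 -249.9   51.1] [ 616.3 -203.2   59.7] (array([ 594.01205116, -226.27037266]), np.float64(20.751141997695168))
blue side 245 [ 593.8 -228.1   55.2] [ 570.8 -250.8   51. ] [ 617.7 -205.1   59.1] (array([ 593.93146828, -228.38041298]), np.float64(20.838175382105923))
white top 200 [ 454.9 -193.5   55.7] [ 432.2 -216.    51.4] [ 477.1 -171.    60. ] (array([ 455.00312089, -193.18298881]), np.float64(20.876769502867564))
white side 250 [ 454.7 -195.1   55.2] [ 432.  -218.3   51.1] [ 478.3 -170.9   59.2] (array([ 454.97677603, -195.17662839]), np.float64(20.838349691896855))
gauge top 40 385 [530.9 195.5  63. ] [508.1 178.7  40.5] [555.4 227.   69.8] []
gauge top 70 90 [532.2 195.6  84.3] [516.5 188.7  70.4] [546.8 209.   99.7] []
gauge top 100 35 [531.5 195.4 105.7] [517.8 189.1 100.3] [545.8 202.6 112. ] 
[... 413 characters left out ...]
0.8 111.9] []
gauge side 112 115 [531.7 201.  115.9] [517.5 186.5 112.1] [548.2 214.7 120.4] []
((532.12744140625, 202.40948486328125), (25.339147567749023, 23.096057891845703), 49.39279556274414)
rack top 4102 [580.9 -49.7  72.3] ((581.6972045898438, -49.4247932434082), (109.75727081298828, 115.97918701171875), 1.6957459449768066)
base top 631 ((575.837890625, -39.75189971923828), (167.10308837890625, 127.02784729003906), 11.547140121459961)
rack side 3705 [577.2 -57.4  71.8] ((582.0460815429688, -50.50731658935547), (112.71772766113281, 119.11103820800781), 1.672433853149414)
base side 1578 ((574.4024047851562, -68.43157196044922), (129.4312744140625, 176.65684509277344), 70.0219955444336)
```

View pics/crop1.png

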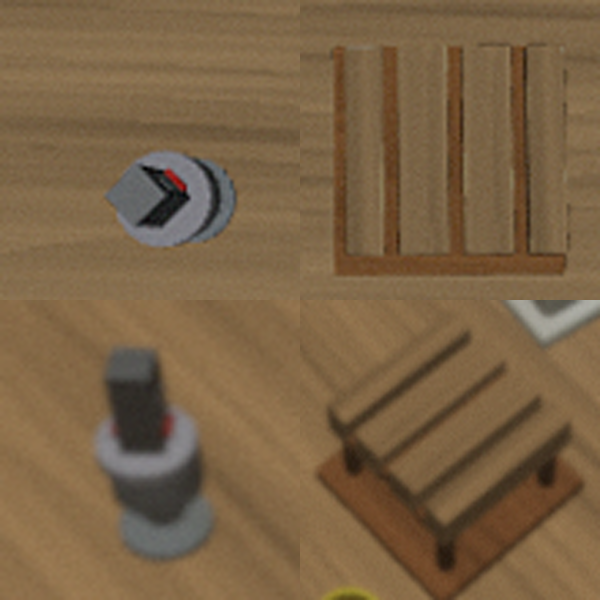

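Crop: the gauge stands on the steel cup. Its column is turned about 45°, and the red pointer sits low on the column at (175,180). The rack's middle slot runs vertically at x≈455 in the top-right crop. Both cameras agree to about 1–2 mm, and the heights match (column top 116, cup rims 56). I'll go above the gauge with the tool yawed so the fingers close along a column normal.

Emit:
servo_tool --motion '[[[0.696,-0.6306,-0.05,0,0,-0.142,0],[0.696,-0.6306,-0.05,0,0,-0.142,0],[0.696,-0.6306,-0.05,0,0,-0.142,0],[0.696,-0.6306,-0.05,0,0,-0.142,0],[0.696,-0.6306,-0.05,0,0,-0.142,0],[0.696,-0.6306,-0.05,0,0,-0.142,0],[0.696,-0.6306,-0.05,0,0,-0.142,0],[0.696,-0.6306,-0.05,0,0,-0.142,0],[0.696,-0.6306,-0.05,0,0,-0.142,0],[0.696,-0.6306,-0.05,0,0,-0.142,0]]]'

```text
clock: 1.1
eef_pos: [533.9, 200.0, 179.6]
eef_rot: [-3.141, -0.0, 2.352]
wrist_force: [-0.1, 0.4, -0.3]
finger_gap: 93.8
finger_force: 0.0
```

```bash
python3 - <<'E'
from h import *
w=take('wrist','w1'); s=manip.read_state(); print(s['eef_pos'],s['eef_rot'],w['vfov'],w['cx'],w['cy'],w['cam_to_world'])
E
```

```text
[534.62079724 199.2293397  179.41597383] [-3.14038198e+00  8.65368534e-05  2.35100556e+00] 65.70646984690485 319.3078712457577 242.12048916345918 [[ 7.10606088e-01  6.75055503e-01  1.98340754e-01  4.76242230e+02]
 [ 7.03587965e-01 -6.81095260e-01 -2.02665297e-01  2.59533136e+02]
 [-1.72137646e-03  2.83565362e-01 -9.58951366e-01  3.58080625e+02]
 [ 0.00000000e+00  0.00000000e+00  0.00000000e+00  1.00000000e+00]]
```

View pics/w1.png

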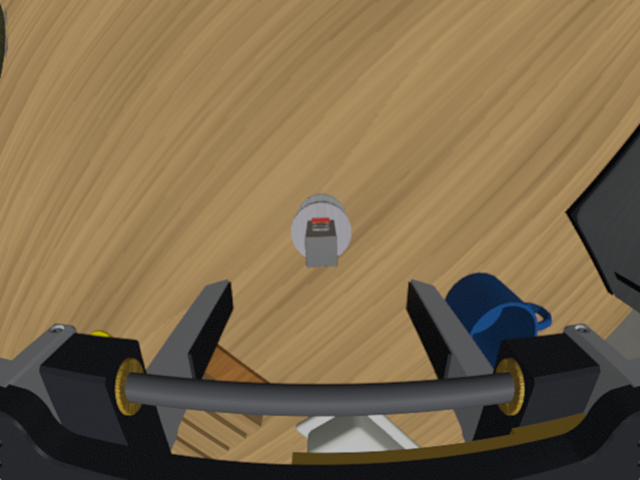

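The wrist view shows the column square to the fingers and centred between them (x≈321, fingers centred at 320). The scale faces are perpendicular to the closing axis, so the pads won't touch the pointer. I'll check the centre by range, then descend.

```bash
cat >> h.py <<'E'
def wcloud(c):
    f=240/np.tan(np.radians(float(c['vfov']))/2); T=c['cam_to_world']
    v,u=np.mgrid[:480,:640]; x,y=u-float(c['cx']),v-float(c['cy']); r=np.hypot(x,y)+1e-9; k=np.tan(np.minimum(r/f,1.5))/r
    Z=c['range_z'].astype(float); P=np.stack([x*k*Z,y*k*Z,Z],-1)@T[:3,:3].T+T[:3,3]; P[Z==0]=np.nan; return P
E
python3 - <<'E'
from h import *
P=wcloud(load('w1')); m=(abs(P[...,0]-532)<40)&(abs(P[...,1]-203)<40)
q=P[m]; a=q[(q[:,2]>112)&(q[:,2]<120)]; print(len(a),a.mean(0),cv2.minAreaRect(a[:,:2].astype(np.float32)))
b=q[(q[:,2]>58)&(q[:,2]<68)]; print(len(b),cv2.minEnclosingCircle(b[:,:2].astype(np.float32)))
s=manip.read_state();print(s['eef_pos'])
E
```

```text
977 [531.54816307 204.71735003 115.1678577 ] ((531.7742919921875, 204.00462341308594), (22.001934051513672, 22.474040985107422), 47.00933837890625)
1583 ((532.1799926757812, 204.3732452392578), 25.412155151367188)
[534.62079724 199.2293397  179.41597383]
```

Emit:
servo_tool --motion '[[[0,0,-0.06,0,0,0,0],[0,0,-0.11,0,0,0,0],[0,0,-0.11,0,0,0,0]]]' --newtons 50

```text
clock: 1.45
eef_pos: [530.0, 202.8, 122.3]
eef_rot: [-3.136, -0.003, 2.355]
wrist_force: [-0.3, -0.1, -0.9]
finger_gap: 93.8
finger_force: 0.0
```

Emit:
servo_tool --motion '[[[0,0.0016,-0.05,0,0,0,0],[0,0.0016,-0.1,0,0,0,0],[0,0.0016,-0.11,0,0,0,0],[0,0.0016,-0.11,0,0,0,0],[0,0.0016,-0.11,0,0,0,0.6],[0,0.0016,-0.11,0,0,0,1],[0,0.0016,-0.11,0,0,0,1],[0,0.0016,-0.11,0,0,0,1],[0,0.0016,-0.11,0,0,0,1]]]' --newtons 40

```text
clock: 2.35
eef_pos: [531.9, 203.9, 70.7]
eef_rot: [3.141, 0.0, 2.355]
wrist_force: [-0.2, 1.1, 0.6]
finger_gap: 57.9
finger_force: 0.0
```

Emit:
servo_tool --motion '[[[0,0,0,0,0,0,1],[0,0,0,0,0,0,1],[0,0,0,0,0,0,1],[0,0,0,0,0,0,1],[0,0,0,0,0,0,1],[0,0,0,0,0,0,1],[0,0,0,0,0,0,1],[0,0,0,0,0,0,1]]]'

```text
clock: 3.15
eef_pos: [531.8, 203.9, 70.4]
eef_rot: [-3.142, -0.0, 2.355]
wrist_force: [-0.1, -0.2, -0.1]
finger_gap: 21.9
finger_force: 39.6
```

Emit:
servo_tool --motion '[[[0,0,0.02,0,0,0,1],[0,0,0.05,0,0,0,1],[0,0,0.09,0,0,0,1],[0,0,0.14,0,0,0,1],[0,0,0.18,0,0,0,1],[0,0,0.2,0,0,0,1],[0,0,0.2,0,0,0,1]]]'

```text
clock: 3.85
eef_pos: [532.3, 204.0, 171.8]
eef_rot: [3.14, 0.001, 2.355]
wrist_force: [0.4, -0.1, -2.3]
finger_gap: 22.2
finger_force: 39.6
```

Emit:
servo_tool --motion '[[[0.01,-0.05,0,0,0,0,1],[0.03,-0.13,0,0,0,0,1],[0.045,-0.22,0,0,0,0,1],[0.06,-0.31,0,0,0,0,1],[0.08,-0.4,-0.02,0,0,0,1],[0.09,-0.46,-0.05,0,0,0,1],[0.1,-0.5,-0.07,0,0,0,1],[0.1,-0.508,-0.08,0,0,0,1],[0.1,-0.508,-0.08,0,0,0,1],[0.1,-0.508,-0.08,0,0,0,1]]]'

```text
clock: 4.85
eef_pos: [581.7, -49.2, 130.4]
eef_rot: [-3.141, -0.0, 2.355]
wrist_force: [-0.3, 0.3, -1.0]
finger_gap: 21.9
finger_force: 39.6
```

```bash
python3 - <<'E'
from h import *
t=take('top','top2');s=take('side','side2');w=take('wrist','w2')
a=manip.read_state();print(a['eef_pos'],a['eef_rot'],a['wrist_force'])
W=cv2.resize(w['frame'][150:350,220:420,::-1],(600,600),interpolation=cv2.INTER_CUBIC)
cv2.imwrite('pics/w2c.png',W)
S=s['frame'][195:325,275:405,::-1]
cv2.imwrite('pics/s2c.png',cv2.resize(S,(600,600),interpolation=cv2.INTER_CUBIC))
E
```

```text
[581.95621015 -49.18331085 130.97449202] [3.14110956e+00 6.07218234e-04 2.35595527e+00] [ 0.08374368 -0.46544927 -1.05557695]
```

View pics/w2c.png

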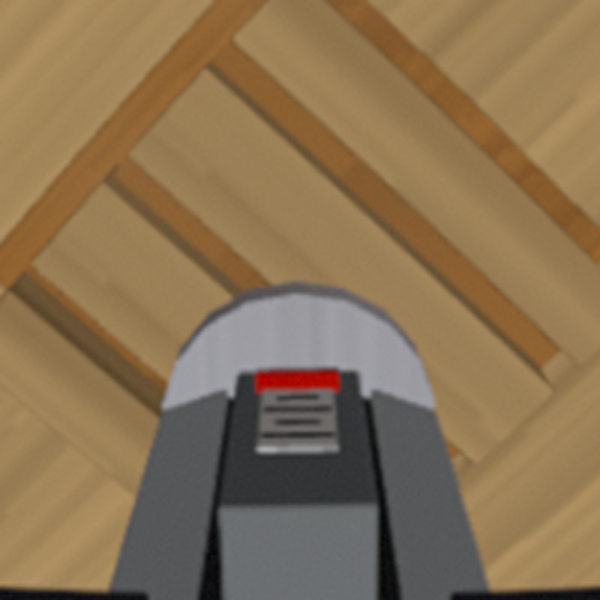

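View pics/s2c.png

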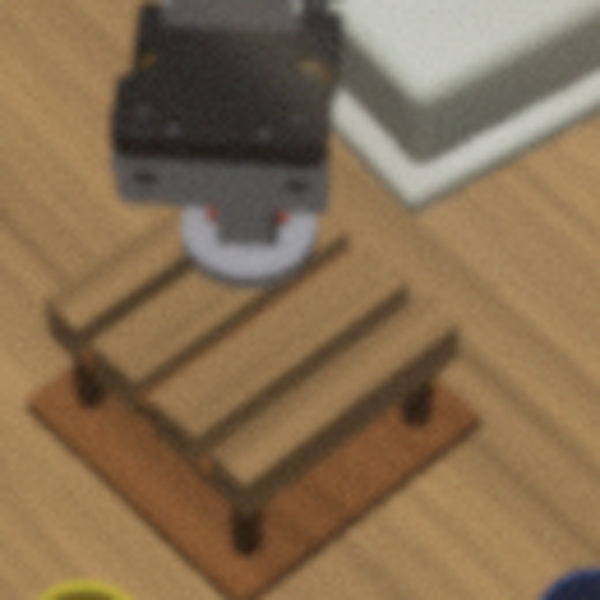

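The pointer is at 0 and the gauge is straight in the grip, above the middle slot. The slot is visible in the wrist crop from (120,170) to (270,290), and in the side crop as the line ending at (345,240). Now measure the slot centreline and the foot centre in each camera on the same plane.

```bash
cat >> h.py <<'E'
def proj(c,P,fish):
    f=240/np.tan(np.radians(float(c['vfov']))/2); T=np.linalg.inv(c['cam_to_world']); q=P@T[:3,:3].T+T[:3,3]
    x,y=q[...,0]/q[...,2],q[...,1]/q[...,2]
    if fish: r=np.hypot(x,y)+1e-9; k=np.arctan(r)/r; x,y=x*k,y*k
    return (x*f+float(c['cx'])).astype(np.float32),(y*f+float(c['cy'])).astype(np.float32)
E
python3 - <<'E'
from h import *
C={'w2':(load('w2'),1),'side0':(load('side0'),0),'side2':(load('side2'),0),'top0':(load('top0'),0)}
for n,(c,fi) in C.items():
    P=wcloud(c) if fi else cloud(c)
    m=(abs(P[...,0]-582)<50)&(abs(P[...,1]+50)<52)&(P[...,2]>66)&(P[...,2]<80); zt=np.median(P[m][:,2]); print(n,'ztop',zt)
    for zz in (zt,):
      a=np.radians(1.7); r=np.arange(-48,48,.5)[:,None]; h=np.arange(-12,12.01,.25)[None]
      X=582+r*np.cos(a)-h*np.sin(a); Y=-50+r*np.sin(a)+h*np.cos(a)
      u,v=proj(c,np.stack([X,Y,np.full_like(X,zz)],-1),fi)
      im=cv2.remap(c['frame'].astype(np.float32),u,v,cv2.INTER_LINEAR)
      lo,hi={'w2':(-48,-30),'side2':(-48,-26)}.get(n,(-44,44))
      sel=(r[:,0]>=lo)&(r[:,0]<=hi)
      for half,ss in (('all',sel),('lo',sel&(r[:,0]<(lo+hi)/2)),('hi',sel&(r[:,0]>=(lo+hi)/2))):
        p=im[ss].mean(0)[:,2]  # blue
        g=np.gradient(cv2.GaussianBlur(p[None],(0,0),2)[0],.25)
        hh=h[0]; i=g.argmin(); j=g.argmax(); print(half,'fall',hh[i],'rise',hh[j],'mid',(hh[i]+hh[j])/2, p[::8].round().astype(int) if half=='all' else '')
P=wcloud(C['w2'][0]); d=np.hypot(P[...,0]-582,P[...,1]+49)
q=P[(d<30)&(P[...,2]>119)&(P[...,2]<129)]; print('foot w',len(q),np.median(q[:,2]),cv2.minEnclosingCircle(q[:,:2].astype(np.float32)))
q=P[(d<25)&(P[...,2]>172)&(P[...,2]<182)]; print('coltop w',len(q),cv2.minAreaRect(q[:,:2].astype(np.float32)) if len(q) else '')
P=cloud(C['side2'][0]);q=P[(np.hypot(P[...,0]-582,P[...,1]+49)<30)&(P[...,2]>119)&(P[...,2]<128)]; print('foot s',len(q),cv2.minEnclosingCircle(q[:,:2].astype(np.float32)))
E
```

```text
w2 ztop 71.59456937988591
all fall -3.0 rise 5.25 mid 1.125 [86 85 85 86 85 55 53 52 52 84 85 82 80]
lo fall -3.0 rise 5.25 mid 1.125 
hi fall -3.0 rise 5.25 mid 1.125 
side0 ztop 72.39402164274475
all fall -3.25 rise 5.0 mid 0.875 [68 68 67 66 58 48 41 41 49 60 67 67 66]
lo fall -3.25 rise 4.75 mid 0.75 
hi fall -3.25 rise 5.25 mid 1.0 
side2 ztop 72.29361012663412
all fall -3.0 rise 4.75 mid 0.875 [80 81 80 77 69 55 48 48 57 70 77 77 76]
lo fall -2.75 rise 5.0 mid 1.125 
hi fall -3.0 rise 4.5 mid 0.75 
top0 ztop 72.70727133144419
all fall -3.5 rise 5.0 mid 0.75 [69 69 70 74 63 34 40 37 46 75 71 67 66]
lo fall -3.25 rise 5.25 mid 1.0 
hi fall -3.75 rise 5.0 mid 0.625 
foot w 2124 123.71492353097389 ((579.0039672851562, -45.65088653564453), 24.53219223022461)
coltop w 3279 ((582.2647705078125, -48.47099685668945), (45.84219741821289, 23.49685287475586), 46.873390197753906)
foot s 293 ((580.2359619140625, -51.35769271850586), 25.000185012817383)
```

```bash
python3 - <<'E'
from h import *
from scipy.optimize import least_squares
tcp=np.array([581.95,-49.18])
for n,fi,sel in (('w2',1,(135,45)),('side2',0,(0,0))):
    c=load(n);P=wcloud(c) if fi else cloud(c)
    m=((np.hypot(P[...,0]-tcp[0],P[...,1]-tcp[1])<32)&(P[...,2]>121)&(P[...,2]<128))
    q=P[m][:,:2]-tcp; hull=cv2.convexHull(q.astype(np.float32))[:,0]
    th=np.degrees(np.arctan2(q[:,1],q[:,0])); r=np.hypot(*q.T)
    pts=[]
    for a in range(-180,180,6):
        s=(th>=a)&(th<a+6)
        if s.sum()>3 and r[s].max()>22: k=np.where(s)[0][r[s].argmax()]; pts.append(q[k])
    pts=np.array(pts); f=least_squares(lambda x:np.hypot(*(pts-x).T)-25,[0,0],loss='soft_l1',f_scale=.5)
    print(n,len(pts),'centre-tcp',f.x.round(2),np.abs(f.fun).mean().round(2),np.degrees(np.arctan2(pts[:,1],pts[:,0])).round().astype(int).tolist())
E
```

```text
w2 27 centre-tcp [0.3  0.55] 0.17 [-179, -169, -167, -159, -154, -145, 59, 62, 72, 78, 83, 88, 94, 98, 107, 113, 116, 124, 131, 134, 140, 148, 154, 162, 164, 172, 175]
side2 34 centre-tcp [-0.13 -0.92] 0.69 [-180, -168, -164, -160, -154, -146, -139, -136, -128, -124, -117, -113, -105, -101, -91, -89, -79, -74, -72, -66, -60, -51, -46, -36, -30, 123, 126, 137, 149, 154, 162, 166, 172, 180]
```

The slot centre is at y≈-49.0 at x=582, with all four views within 0.4 mm. The foot centre is at y≈-49.2, within ±1 mm. Lowering.

Emit:
servo_tool --motion '[[[0,0,-0.01,0,0,0,1],[0,0,-0.02,0,0,0,1],[0,0,-0.03,0,0,0,1],[0,0,-0.04,0,0,0,1],[0,0,-0.05,0,0,0,1],[0,0,-0.053,0,0,0,1],[0,0,-0.053,0,0,0,1],[0,0,-0.053,0,0,0,1]]]'

```text
clock: 5.8
eef_pos: [581.9, -50.2, 104.1]
eef_rot: [3.141, 0.0, 2.355]
wrist_force: [0.3, -0.1, -1.4]
finger_gap: 22.2
finger_force: 39.6
```

```bash
python3 - <<'E'
from h import *
w=take('wrist','w3');s=take('side','side3');a=manip.read_state();print(a['eef_pos'],a['eef_rot'],a['wrist_force'],a['clock'])
f=lambda x:cv2.resize(x,(400,400),interpolation=cv2.INTER_CUBIC)
cv2.imwrite('pics/c3.png',np.hstack([f(w['frame'][200:330,255:385,::-1]),f(s['frame'][215:305,290:380,::-1])]))
E
```

```text
[581.95393722 -50.16289092 104.18633718] [3.14135848e+00 3.28484545e-04 2.35466855e+00] [-0.35201431  0.41989612 -2.03473846] 5.9
```

View pics/c3.png

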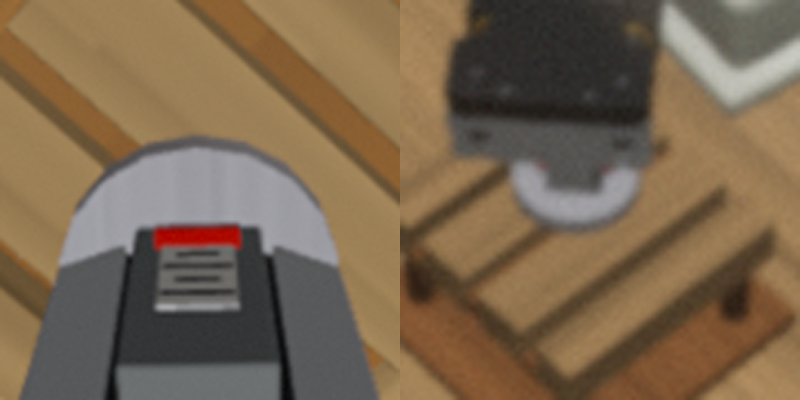

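```bash
cat > m.py <<'E'
from h import *
import sys
from scipy.optimize import least_squares
def meas(n,tcp,foot,zt=72):
    c=load(n);P=wcloud(c); a=np.radians(1.7); r=np.arange(-48,-30,.5)[:,None]; h=np.arange(-12,12.01,.25)[None]
    X=582+r*np.cos(a)-h*np.sin(a); Y=-50+r*np.sin(a)+h*np.cos(a)
    u,v=proj(c,np.stack([X,Y,np.full_like(X,zt)],-1),1)
    p=cv2.remap(c['frame'].astype(np.float32),u,v,cv2.INTER_LINEAR).mean(0)[:,2]
    g=np.gradient(cv2.GaussianBlur(p[None],(0,0),2)[0],.25); i,j=h[0][g.argmin()],h[0][g.argmax()]
    m=((np.hypot(P[...,0]-tcp[0],P[...,1]-tcp[1])<32)&(abs(P[...,2]-foot)<3.5))
    q=P[m][:,:2]-tcp; th=np.degrees(np.arctan2(q[:,1],q[:,0])); R=np.hypot(*q.T); pts=[]
    for b in range(40,220,6):
        s=((th%360)>=b)&((th%360)<b+6)
        if s.sum()>3 and R[s].max()>22: pts.append(q[np.where(s)[0][R[s].argmax()]])
    pts=np.array(pts); f=least_squares(lambda x:np.hypot(*(pts-x).T)-25,[0,0],loss='soft_l1',f_scale=.5)
    print(n,'slot',-50+i,-50+j,'mid',-50+(i+j)/2,'foot',(tcp+f.x).round(2),len(pts),np.median(P[m][:,2]))
E
python3 - <<'E'
from m import *
meas('w2',np.array([581.95,-49.18]),124)
meas('w3',np.array([581.95,-50.16]),98)
a=manip.read_state();print(a['eef_pos'])
E
```

```text
w2 slot -53.0 -44.75 mid -48.875 foot [582.23 -48.6 ] 28 123.72610678961065
w3 slot -53.0 -44.75 mid -48.875 foot [582.29 -49.72] 28 96.90561161830152
[581.95393722 -50.16289092 104.18633718]
```

Emit:
servo_tool --motion '[[[0,0.0024,0,0,0,0,1],[0,0.0024,0,0,0,0,1],[0,0.0024,-0.004,0,0,0,1],[0,0.0024,-0.008,0,0,0,1],[0,0.0024,-0.008,0,0,0,1]]]'

```text
clock: 6.4
eef_pos: [581.6, -48.9, 99.5]
eef_rot: [-3.141, -0.0, 2.355]
wrist_force: [-0.0, -0.8, -1.4]
finger_gap: 22.1
finger_force: 39.6
```

The tip is about 7 mm below the head's top with no contact force, so it is in the slot. Continue down.

Emit:
servo_tool --motion '[[[0,0,-0.004,0,0,0,1],[0,0,-0.008,0,0,0,1],[0,0,-0.012,0,0,0,1],[0,0,-0.016,0,0,0,1],[0,0,-0.02,0,0,0,1],[0,0,-0.02,0,0,0,1],[0,0,-0.02,0,0,0,1]]]'

```text
clock: 7.1
eef_pos: [581.9, -48.9, 90.0]
eef_rot: [3.142, 0.0, 2.355]
wrist_force: [-1.0, 0.5, -0.1]
finger_gap: 21.7
finger_force: 39.6
```

Emit:
servo_tool --motion '[[[0,0,-0.001,0,0,0,1],[0,0,-0.002,0,0,0,1],[0,0,-0.003,0,0,0,1],[0,0,-0.004,0,0,0,1],[0,0,-0.004,0,0,0,1]]]'

```text
clock: 7.6
eef_pos: [581.8, -48.9, 87.9]
eef_rot: [3.142, 0.0, 2.355]
wrist_force: [-0.4, 0.1, 0.3]
finger_gap: 22.1
finger_force: 39.6
```

Emit:
servo_tool --motion '[[[0,0,-0.0006,0,0,0,1],[0,0,-0.0012,0,0,0,1],[0,0,-0.0018,0,0,0,1],[0,0,-0.0018,0,0,0,1]]]'

```text
clock: 8.0
eef_pos: [581.9, -49.0, 87.0]
eef_rot: [3.142, 0.0, 2.355]
wrist_force: [-1.2, -1.1, 1.1]
finger_gap: 21.9
finger_force: 39.6
```

Emit:
servo_tool --motion '[[[0,0,-0.0005,0,0,0,1],[0,0,-0.001,0,0,0,1],[0,0,-0.001,0,0,0,1]]]'

```text
clock: 8.3
eef_pos: [581.9, -49.0, 86.8]
eef_rot: [3.142, 0.0, 2.355]
wrist_force: [-1.0, -0.0, 5.2]
finger_gap: 21.5
finger_force: 39.6
```

Emit:
servo_tool --motion '[[[0,0,-0.0004,0,0,0,1],[0,0,-0.0004,0,0,0,1],[0,0,-0.0004,0,0,0,1]]]'

```text
clock: 8.6
eef_pos: [581.9, -49.0, 86.8]
eef_rot: [3.141, 0.0, 2.355]
wrist_force: [-3.2, 0.2, 7.0]
finger_gap: 21.9
finger_force: 39.6
```

Emit:
servo_tool --motion '[[[0,0,-0.0003,0,0,0,1],[0,0,-0.0005,0,0,0,1],[0,0,-0.0005,0,0,0,1],[0,0,-0.0005,0,0,0,1],[0,0,-0.0005,0,0,0,1],[0,0,-0.0005,0,0,0,1],[0,0,-0.0005,0,0,0,1]]]'

```text
clock: 9.3
eef_pos: [581.9, -49.0, 86.8]
eef_rot: [3.141, 0.0, 2.355]
wrist_force: [-4.0, -0.0, 9.0]
finger_gap: 22.0
finger_force: 39.6
```

Emit:
servo_tool --motion '[[[0,0,0,0,0,0,1],[0,0,0,0,0,0,1],[0,0,0,0,0,0,1],[0,0,0,0,0,0,1],[0,0,0,0,0,0,1],[0,0,0,0,0,0,1],[0,0,0,0,0,0,1]]]'

```text
clock: 10.0
eef_pos: [581.9, -49.0, 86.8]
eef_rot: [3.141, 0.0, 2.355]
wrist_force: [-4.4, -0.7, 9.7]
finger_gap: 21.9
finger_force: 39.6
```

```bash
python3 - <<'E'
from h import *
w=take('wrist','w4');s=take('side','side4');a=manip.read_state();print(a['eef_pos'],a['eef_rot'],a['wrist_force'],a['moment'],a['clock'])
cv2.imwrite('pics/c4.png',cv2.resize(w['frame'][220:320,270:370,::-1],(600,600),interpolation=cv2.INTER_CUBIC))
E
```

```text
[581.89082853 -48.99199653  86.78796228] [3.14139055e+00 3.44504902e-04 2.35468390e+00] [-4.42747121  0.75592225  9.39679714] [0.03461892 0.82651161 0.022071  ] 10.1
```

View pics/c4.png

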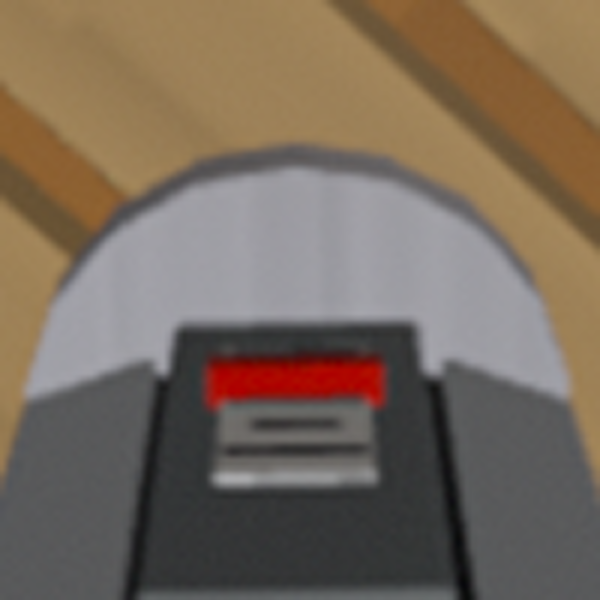

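The pointer is now just below the 10 mm line, with two lines (15 and 20) still showing above it. Measure it at sub-pixel level against the earlier pointer-at-0 picture; the camera is rigid with the gauge.

```bash
python3 - <<'E'
from h import *
from scipy.signal import argrelmin
from scipy.optimize import brentq
v=np.arange(268,304,.1).astype(np.float32)
for n in ('w2','w3','w4'):
    c=load(n); f=c['frame'].astype(np.float32)
    U,V=np.meshgrid(np.arange(313,325,.5).astype(np.float32),v)
    p=cv2.remap(f,U,V,cv2.INTER_CUBIC).mean(1); red=np.clip(p[:,0]-p[:,1],0,None); g=p[:,1].copy()
    w=red>red.max()/2; mn=[round(float(v[i]),1) for i in argrelmin(g,order=8)[0] if not w[i]]
    T=c['cam_to_world']; x=np.array(manip.read_state()['eef_pos']) if n=='w4' else np.array({'w2':[581.95,-49.18,130.97],'w3':[581.95,-50.16,104.19]}[n])
    def pv(h,off=11.0): 
        P=x+np.array([-.708*off,.706*off,h-14.4]); return float(proj(c,P[None],1)[1][0])
    print(n,'red',v[w][0],v[w][-1],'c',round(float((red*v).sum()/red.sum()),2),'min',mn,'model 18..38',[round(pv(h),1) for h in (18,23,28,33,38)])
    ce=(v[w][0]+v[w][-1])/2; print('   red height (face off 11, 12.5)',[round(brentq(lambda h:pv(h,o)-ce,5,50),2) for o in (11,12.5)])
E
```

```text
w2 red 273.6 279.3 c 276.96 min [282.0, 285.9, 290.2, 294.5, 302.3] model 18..38 [280.5, 284.3, 288.3, 292.6, 297.1]
   red height (face off 11, 12.5) [12.51, 16.26]
w3 red 273.6 279.3 c 276.94 min [268.6, 282.0, 285.9, 290.2, 294.5, 302.2] model 18..38 [280.4, 284.2, 288.2, 292.5, 296.9]
   red height (face off 11, 12.5) [12.65, 16.41]
w4 red 279.8 285.7 c 282.84 min [275.3, 290.1, 294.5, 302.3] model 18..38 [280.3, 284.1, 288.2, 292.4, 296.9]
   red height (face off 11, 12.5) [21.21, 24.78]
```

Pointer ≈ 8.4 mm, so the slot is ≈ 11.6 mm deep, clearly ≥ 10 mm: the blue cup. Lift straight out, then go over.

Emit:
servo_tool --motion '[[[0,0,0.006,0,0,0,1],[0,0,0.02,0,0,0,1],[0,0,0.04,0,0,0,1],[0,0,0.065,0,0,0,1],[0,0,0.09,0,0,0,1],[0,0,0.1,0,0,0,1],[0,0,0.1,0,0,0,1]]]'

```text
clock: 10.8
eef_pos: [582.2, -49.0, 137.1]
eef_rot: [3.141, 0.001, 2.355]
wrist_force: [0.0, -1.1, -1.7]
finger_gap: 21.9
finger_force: 39.6
```

Emit:
servo_tool --motion '[[[0.004,-0.05,0,0,0,0,1],[0.01,-0.13,0,0,0,0,1],[0.015,-0.22,0,0,0,0,1],[0.02,-0.3,0,0,0,0,1],[0.024,-0.345,0,0,0,0,1],[0.024,-0.357,0,0,0,0,1],[0.024,-0.357,0,0,0,0,1],[0.024,-0.357,0,0,0,0,1],[0.024,-0.357,0,0,0,0,1]]]'

```text
clock: 11.7
eef_pos: [593.9, -226.2, 136.1]
eef_rot: [3.142, -0.0, 2.356]
wrist_force: [0.2, 0.4, -1.5]
finger_gap: 21.9
finger_force: 39.6
```

```bash
python3 - <<'E'
from h import *
w=take('wrist','w5');s=take('side','side5');a=manip.read_state();print(a['eef_pos'],a['eef_rot'],a['wrist_force'],a['clock'])
x=a['eef_pos']
f=lambda z:cv2.resize(z,(400,400),interpolation=cv2.INTER_CUBIC)
cv2.imwrite('pics/c5.png',np.hstack([f(w['frame'][180:340,240:400,::-1]),f(s['frame'][260:380,350:470,::-1])]))
for n,P in (('w',wcloud(w)),('s',cloud(s))):
    d=np.hypot(P[...,0]-594,P[...,1]+227.3)
    q=P[(d<30)&(P[...,2]>52)&(P[...,2]<60)]
    if len(q)<5: print(n,len(q)); continue
    r=np.hypot(*(q[:,:2]-[594,-227.3]).T); print(n,'rim',len(q),q.min(0).round(1),q.max(0).round(1))
    from scipy.optimize import least_squares
    print(least_squares(lambda c:np.hypot(*(q[:,:2]-c).T)-20.9,[594,-227.3],loss='soft_l1').x, np.degrees(np.arctan2(q[:,1]+227.3,q[:,0]-594)).min())
E
```

```text
[ 594.00356379 -226.46318983  136.27272632] [3.14149176e+00 1.04265495e-04 2.35587543e+00] [-0.10718197  0.38274547 -1.79488438] 11.8
w rim 518 [ 571.8 -244.9   52.1] [ 611.8 -203.8   57.5]
[ 594.37868337 -226.46285895] -179.75704348204562
s rim 203 [ 571.5 -251.2   52. ] [ 617.1 -205.1   59.3]
[ 593.79576835 -228.46279338] -179.25843399104556
```

View pics/c5.png

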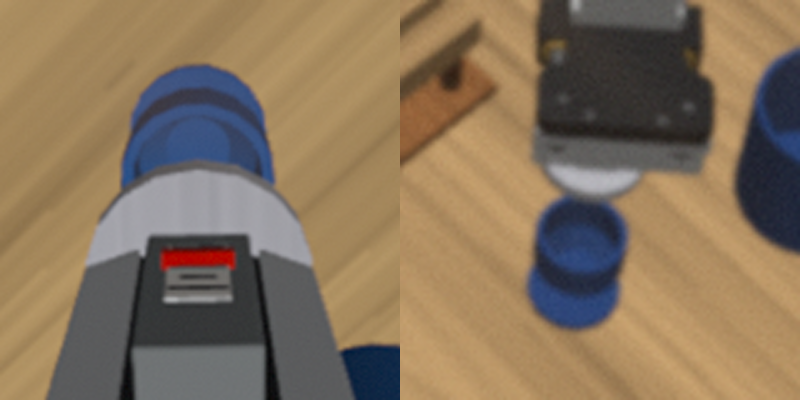

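The gauge is over the blue egg cup (left crop, cup at (198,140); right crop at (580,240)), and the pointer reading is unchanged. Lower it.

Emit:
servo_tool --motion '[[[0,0.0008,-0.02,0,0,0,1],[0,0.0008,-0.05,0,0,0,1],[0,0.0008,-0.08,0,0,0,1],[0,0.0008,-0.1,0,0,0,1],[0,0.0008,-0.115,0,0,0,1],[0,0.0008,-0.122,0,0,0,1],[0,0.0008,-0.126,0,0,0,1],[0,0.0008,-0.126,0,0,0,1],[0,0.0008,-0.126,0,0,0,1]]]'

```text
clock: 12.7
eef_pos: [594.0, -227.1, 73.6]
eef_rot: [3.141, 0.001, 2.355]
wrist_force: [0.8, -1.2, -2.0]
finger_gap: 21.9
finger_force: 39.6
```

Emit:
servo_tool --motion '[[[0,0,-0.001,0,0,0,1],[0,0,-0.002,0,0,0,1],[0,0,-0.003,0,0,0,1],[0,0,-0.004,0,0,0,1],[0,0,-0.005,0,0,0,1],[0,0,-0.005,0,0,0,1]]]'

```text
clock: 13.3
eef_pos: [593.8, -227.0, 70.5]
eef_rot: [-3.142, -0.0, 2.355]
wrist_force: [0.7, 0.0, -0.6]
finger_gap: 21.5
finger_force: 39.6
```

Emit:
servo_tool --motion '[[[0,0,-0.0006,0,0,0,1],[0,0,-0.0006,0,0,0,1],[0,0,-0.0006,0,0,0,1]]]'

```text
clock: 13.6
eef_pos: [593.9, -227.1, 70.4]
eef_rot: [3.142, 0.0, 2.355]
wrist_force: [-0.8, 0.2, 0.4]
finger_gap: 21.8
finger_force: 39.6
```

Seated on the rim: the force has gone from -2 to +0.4 N at the expected height. Release and retreat.

Emit:
servo_tool --motion '[[[0,0,0,0,0,0,0.7],[0,0,0,0,0,0,0.6],[0,0,0,0,0,0,0.5],[0,0,0,0,0,0,0.4],[0,0,0,0,0,0,0.3],[0,0,0,0,0,0,0.3],[0,0,0,0,0,0,0.3]]]'

```text
clock: 14.3
eef_pos: [593.8, -227.0, 70.3]
eef_rot: [3.142, 0.0, 2.355]
wrist_force: [-0.7, -0.0, -0.2]
finger_gap: 65.9
finger_force: 0.0
```

Emit:
servo_tool --motion '[[[0,0,0.03,0,0,0,0.3],[0,0,0.08,0,0,0,0.3],[0,0,0.14,0,0,0,0.3],[0,0,0.2,0,0,0,0.3],[0,0,0.25,0,0,0,0.3],[-0.1,0.1,0.25,0,0,0,0.3],[-0.2,0.2,0.25,0,0,0,0.3],[-0.25,0.25,0.25,0,0,0,0.3],[-0.25,0.25,0.25,0,0,0,0.3],[-0.25,0.25,0.25,0,0,0,0.3]]]'

```text
clock: 15.3
eef_pos: [467.5, -100.3, 197.1]
eef_rot: [3.141, 0.002, 2.356]
wrist_force: [-0.7, 0.2, -0.0]
finger_gap: 65.8
finger_force: 0.0
```

```bash
python3 - <<'E'
from h import *
t=take('top','top6');s=take('side','side6');a=manip.read_state();print(a['eef_pos'],a['wrist_force'],a['finger_gap'],a['clock'])
f=lambda z:cv2.resize(z,(400,400),interpolation=cv2.INTER_CUBIC)
cv2.imwrite('pics/c6.png',np.hstack([f(t['frame'][200:320,380:500,::-1]),f(s['frame'][250:370,350:470,::-1])]))
for n,P in (('t',cloud(t)),('s',cloud(s))):
    q=P[(np.hypot(P[...,0]-594,P[...,1]+227)<30)&(P[...,2]>112)&(P[...,2]<121)]; print(n,len(q),q.mean(0).round(1),cv2.minAreaRect(q[:,:2].astype(np.float32)))
E
```

```text
[ 469.29683337 -102.12514374  196.65201977] [ 0.02406912  0.01587802 -1.07404733] 65.64265803914948 15.4
t 186 [ 593.7 -226.3  115.9] ((593.7942504882812, -226.68382263183594), (22.19839096069336, 22.759164810180664), 45.75049591064453)
s 181 [ 593.5 -228.2  116.1] ((594.2192993164062, -227.76658630371094), (24.629772186279297, 20.84242820739746), 45.94566345214844)
```

View pics/c6.png

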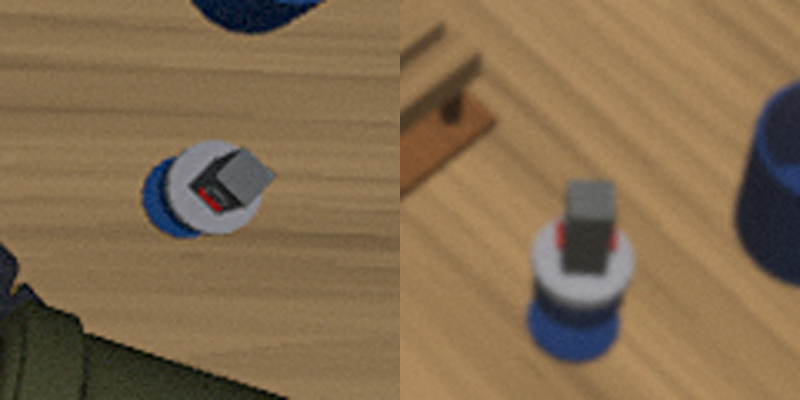

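The gauge stands upright on the blue egg cup (top at 116 mm, centred on it), and the robot is clear. Handing in.

```bash
python3 -c "
from cell import manip; print(manip.sign_off())"
```

```text
the job is handed in; nothing more can be done
None
```

The middle slot reads about 11.6 mm deep (pointer at about 8.4 mm), so the gauge now stands upright on the blue egg cup, with the job handed in at about 15 s.

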